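Load a paint-test panel into the spring panel holder

TASK

Mount the small paint-test panel, face up, in the spring panel holder: lift it off its bearers by its long edges, put one end into either jaw and push that jaw back on its springs until the other end can be lowered past the lip of the opposite jaw, then ease the panel back until the springs have centred it, gripped level by both jaws, and let go. Its edges bruise easily, so feel your way: never force it against the holder and never let the springs snap it home. Leave the glass vial and the white pot beside the holder standing where they are.

Things in the scene. Friction and masses are not known exactly. Their poses are not given: they have to be found in the camera images.
- panel_mid (a point): centre of the paint-test panel: a flat board 140 x 56 x 8 mm, 0.06 to 0.13 kg, wood below, white ground with dull paint swatches above. x along its length, y along its width, z out of the painted face (up). It lies on two wooden bearers, underside 16 mm above the table; they cross under it 45 to 59 mm either side of its centre. Nothing is under or beside its middle.
- panel: the same panel; origin at the centre of its underside, axes as panel_mid
- end_1 (a point): middle of the panel's end face at its -x end, half-way up its thickness (70 mm from panel_mid), axes as panel_mid
- end_2 (a point): the same at its +x end; the two ends are alike and either may go into either jaw
- seat (a point): middle of the fixed holder at the height where panel_mid belongs, 73 mm above the table; x from jaw A (at -x) to jaw B (at +x), z up. The middle between the jaws lies e farther along +x: the bed with both jaws is slid along the base and clamped by hand, e from -17 to +17 mm, anew each time and not reported: find it by touch. Between the jaws nothing is higher than 45 mm above the table.
- holder: the spring panel holder: dark base 324 x 90 mm, on it a grey bed with a jaw near each end, a black wheel at +x; origin on the table under seat, axes as seat. Each jaw slides outwards by itself on springs: moves at 3 N, then 0.35 N per mm, to a hard stop 16 mm out (8.6 N). Behind it, 97 mm from the jaws' middle, is a post, top 85 mm above the table.
- groove_a (a point): fixed mark: where the back wall of jaw A's groove, at rest, meets the top of its lower lip if e = 0 (69 mm above the table, 65.5 mm from the middle along -x). The groove opens to the middle, 50 mm wide (y). From its back wall the lower lip reaches 7 mm to the middle, the upper lip 5 mm; it is 9.5 mm high, flaring to 12 mm. The jaw's top is 18 mm above the lower lip.
- groove_b (a point): the same for jaw B, at +x (mirror image, alike). A jaw must be pushed back 14 mm from rest before the panel's other end clears the opposite upper lip: 2 mm before the hard stop. Seated, the panel lies on both lower lips and pushes each jaw back by 4.5 mm; the equal springs centre it between them. Axes as seat.
- vial: clear sample vial with a black screw cap, 47 mm across, 124 mm tall, standing on the table 0.13 to 0.15 m from the holder's middle line on its -y side; origin at the centre of its foot
- pot: white lidded pot, 38 mm across, 58 mm tall, standing on the table 0.10 to 0.12 m from the holder's middle line on its +y side; origin at the centre of its foot

How it is judged:
On the way, in this order (a step that is already met when the one before it is completed fails the run):
1. the panel is lifted 3 cm off its bearers (height (world z) of panel_mid above 0.05 m), for 0.1 s.
2. one end of the panel lies in a jaw's groove and has pushed that jaw back on its springs (pressing with more than 6 N) while the other end is still raised (panel tilted more than 0.05 rad) (angle between panel_mid's own z axis and vertical above 0.05 rad and contact force between panel and holder above 6 N and ((x of end_1 in the frame of seat below -0.045 m and z of end_1 in the frame of seat between -0.006 and 0.006 m and y of end_1 in the frame of seat between -0.012 and 0.012 m) or (x of end_1 in the frame of seat above 0.045 m and z of end_1 in the frame of seat between -0.006 and 0.006 m and y of end_1 in the frame of seat between -0.012 and 0.012 m) or (x of end_2 in the frame of seat below -0.045 m and z of end_2 in the frame of seat between -0.006 and 0.006 m and y of end_2 in the frame of seat between -0.012 and 0.012 m) or (x of end_2 in the frame of seat above 0.045 m and z of end_2 in the frame of seat between -0.006 and 0.006 m and y of end_2 in the frame of seat between -0.012 and 0.012 m))), for 0.1 s.
At the end, for the whole second after the job is handed in: the panel rests, released and still, face up in both grooves: its centre within 20 mm of seat along x (the bed may stand off by 17), 8 mm across and 2.5 mm in height, level within 0.04 rad, square to the jaws within 0.07 rad, and gripped by them (x of panel_mid in the frame of seat between -0.02 and 0.02 m and y of panel_mid in the frame of seat between -0.008 and 0.008 m and z of panel_mid in the frame of seat between -0.0025 and 0.0025 m and angle between panel_mid's own z axis and vertical below 0.04 rad and angle between the x axis of panel_mid and the x axis of seat, either way round below 0.07 rad and contact force between panel and holder above 2 N and linear speed of panel below 0.01 m/s); the robot touches nothing.
It fails at once if the panel and the holder press on each other with more than 25 N (all contacts added) (contact force between panel and holder above 25 N).
It fails at once if the springs snap the panel home (it moves faster than 0.2 m/s while it touches the holder) (linear speed of panel above 0.2 m/s and contact force between panel and holder above 0.5 N).
It fails at once if the vial is knocked over or pushed more than 2 cm (distance of vial from where it was at the start of the episode above 0.02 m or angle between vial's own z axis and vertical above 0.3 rad).
It fails at once if the pot is knocked over or pushed more than 2 cm (distance of pot from where it was at the start of the episode above 0.02 m or angle between pot's own z axis and vertical above 0.3 rad).
It also fails if it takes over 64 s, if anything falls off the work surface, if the arm or the gripper's body presses on something with over 40 N, if the wrist force passes 120 N, or if a joint passes its speed limit or range.

ROBOT

A 6-joint arm with a two-finger parallel gripper is mounted at the origin on the work surface; the furniture and walls round the work are solid. World frame = base frame: x ahead of the robot, y to its left, z up, the work surface at z = 0. Lengths are in m, angles in rad, forces in N, time in s.
With the tool pointing down it reaches from about 0.275 to 0.85 m from the base axis. Payload 5.2 kg.
Tool frame: the origin (TCP) lies midway between the tips of the shut fingers; the grasp point (between the pads) lies 19 mm behind it; x points along the fingers, z is the direction in which the jaws open and shut, and the axes are right-handed (so a half turn about x gives the same grasp; the last joint's range is limited). The gripper opens to 85 mm and grips with 20 to 120 N. Pads are 22 mm wide; open, the fingers measure 114 mm over their backs; the gripper's body (76 mm by 85 mm) begins 54 mm behind the grasp point. The pads swing forward as they close: fully open they stand 13 mm farther back than shut.
Start: joints at [0.955, 0.259, 1.535, -0, 1.348, -0.203], TCP at [0.221, 0.504, 0.231] pointing down, gripper open.
Joint ranges: [-3.14, 3.14], [-0.91, 2.08], [0.19, 2.58], [-1.22, 4.36], [0.22, 2.71], [-3.12, 3.12]. Speed limits (rad/s): [2.57, 2.57, 3.14, 3.14, 3.14, 3.14].

INTERFACE

Orientations are given as a unit quaternion [x, y, z, w].
In Python, from bench import bot, eyes gives the robot as it stands.
- The arm moves only by the tool apply_moves, never from a script. Its argument "deltas" is a list of rows, each an object of numbers: "dx", "dy", "dz": the shift along the tool's x, y, z in cm; "ax", "ay", "az": the turn, a rotation vector about the tool's x, y, z in degrees; "jaw": the gripper command: -1 is shut, 1 is fully open, values between are in proportion. A call has 1 to 5 rows; each row is the pose to reach, as a shift and turn from the pose measured when the call began, along the tool's axes at that moment; what a row does not reach only later rows make up. A row lasts 1/8 s, in which the tool goes at most 62.5 mm and 10.7 degrees, less where a joint would pass 70% of its speed; a pose out of reach is approached as far as the arm can. A call with a gripper value outside its range is refused whole. The fingers move at their own pace and stop on an object; "squeeze" is the grip in N (left out, the last holds). Time passes only in rows, so rows that repeat a pose let the fingers close. It gives the time, the measured TCP pose, the force and the opening at its end, in the units of the state.
- bot.state(): the state, without advancing time (a new reading comes with each control period).
- eyes.snapshot(name): name is "side" or "top"; returns the picture (384x512x3 uint8, red, green, blue); there is no depth.
- eyes.camera_info(name): a dict with "fx", "fy", "cx", "cy" (pixels), "k1" (the pictures are not rectified: a ray, as slopes to the right and down, at radius r is drawn at 1 + k1 r^2 times it, then the intrinsics apply), "camera_from_world" (4x4, takes a point from world to camera coordinates). Camera axes: x right, y down, z forward; pixel columns grow to the right and rows downward; lengths in m; the calibration is good to about 2 mm. A picture is of the moment at which its call begins. camera_info takes no time and is no camera call.
- bot.hand_in(): hands the job in, once; it reports no verdict.
The state is a dict: "clock": time; "joints": joint angles; "dq": joint speeds; "tau": joint torques, N m; "ee_pos": TCP position; "tcp_rot": TCP orientation; "contact_force": force on the tool from outside, world axes, zero at the start; "torque": the same for the moment, N m; "finger_gap": finger opening in m.
Only numpy, scipy, OpenCV 4.12 (cv2) and the standard library are available. Lean on these libraries where they do the work, as an engineer would, in place of code of your own. Each camera call takes 0.05 s, during which the arm holds its last target.

## Working session

There is one attempt and no reset: what is moved stays moved. The work goes in short steps, Python scripts to look and compute and a tool call to move; the robot and the scene stay as the last step left them, time stands still between calls to the robot, and variables do not carry over. Pictures are saved under pics/ and viewed, and the job is handed in when it is done.

Besides the shell and the picture viewer there is one more tool, called after "Request:" in YAML: its name, and indented under it one key for each argument. apply_moves: Moves the arm, as the interface text tells. Its arguments: {"type":"object","properties":{"deltas":{"type":"array","items":{"type":"object","properties":{"dx":{"type":"number"},"dy":{"type":"number"},"dz":{"type":"number"},"ax":{"type":"number"},"ay":{"type":"number"},"az":{"type":"number"},"jaw":{"type":"number"}}}},"squeeze":{"type":"number"}},"required":["deltas"]}

```bash
ls; mkdir -p pics
python3 - <<'E'
from bench import bot, eyes
import cv2, numpy as np
for n in ("side","top"):
    im=eyes.snapshot(n); cv2.imwrite(f"pics/{n}0.png",im[:,:,::-1]); i=eyes.camera_info(n); print(n,i)
print(bot.state())
E
```

```text
pics
side {'fx': 374.26484780524555, 'fy': 374.26484780524555, 'cx': 261.100001152773, 'cy': 188.7989214684161, 'k1': -0.08922697123504822, 'camera_from_world': array([[ 0.99836852,  0.05469008,  0.01641045, -0.57965347],
       [ 0.04582059, -0.59587481, -0.8017691 ,  0.03851421],
       [-0.03407025,  0.80121296, -0.59740858,  0.89412883],
       [ 0.        ,  0.        ,  0.        ,  1.        ]])}
top {'fx': 351.0741326556136, 'fy': 351.0741326556136, 'cx': 254.44488834956377, 'cy': 191.45548346708063, 'k1': -0.0676915912800187, 'camera_from_world': array([[-0.01855692, -0.99965282,  0.0187053 ,  0.03057472],
       [-0.99887018,  0.01771728, -0.04409599,  0.54626965],
       [ 0.04374927, -0.01950245, -0.99885217,  0.88371768],
       [ 0.        ,  0.        ,  0.        ,  1.        ]])}
{'clock': 0.1, 'joints': array([ 9.55184095e-01,  2.59271209e-01,  1.53598531e+00, -1.75361571e-05,
        1.34796865e+00, -2.02782775e-01]), 'dq': array([-0.00150524, -0.00102511, -0.00151251, -0.00040095, -0.00182871,
        0.00231117]), 'tau': array([ 3.04674148e-03, -4.46970105e+01, -2.91248435e+01, -3.67252323e-04,
        6.29071263e-03, -4.79639198e-05]), 'ee_pos': array([0.22036027, 0.50341367, 0.23055254]), 'tcp_rot': array([-0.38712867,  0.59239568,  0.38669333,  0.59132649]), 'contact_force': array([0.30197064, 0.43721043, 0.48474619]), 'torque': array([-0.02851686,  0.02221666, -0.05556936]), 'finger_gap': 0.08548046862104852}
```

View pics/side0.png

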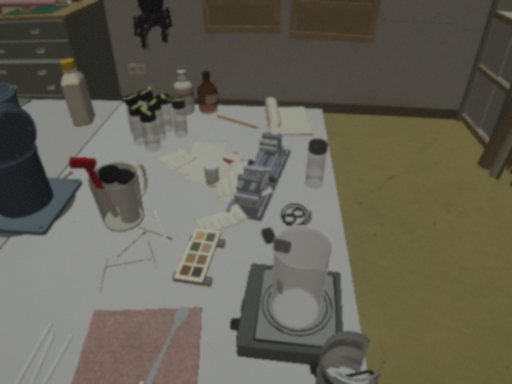

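View pics/top0.png

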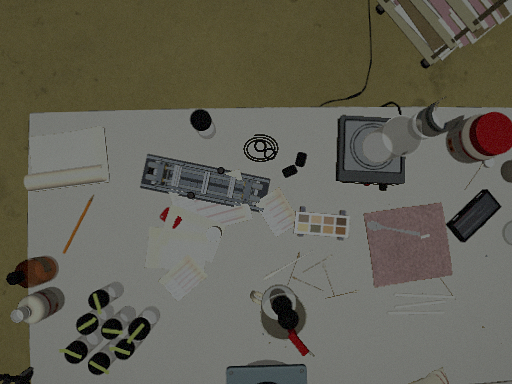

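Run:
```python
import cv2
t=cv2.imread("pics/top0.png"); s=cv2.imread("pics/side0.png")
def crop(im,x0,y0,x1,y1,k,n):
    c=cv2.resize(im[y0:y1,x0:x1],None,fx=k,fy=k,interpolation=cv2.INTER_CUBIC)
    c=cv2.convertScaleAbs(c,alpha=1.6)
    for x in range((x0+9)//10*10,x1,10):
        cv2.line(c,((x-x0)*k,0),((x-x0)*k,4+4*(x%50==0)),(0,0,255),1)
        if x%20==0: cv2.putText(c,str(x),((x-x0)*k,18),0,.35,(0,0,255),1)
    for y in range((y0+9)//10*10,y1,10):
        cv2.line(c,(0,(y-y0)*k),(4,(y-y0)*k),(0,0,255),1)
        if y%20==0:cv2.putText(c,str(y),(5,(y-y0)*k+4),0,.35,(0,0,255),1)
    cv2.imwrite(n,c)
crop(t,130,140,290,240,5,"pics/t_hold.png")
crop(t,285,195,365,250,9,"pics/t_pan.png")
crop(s,160,210,250,300,6,"pics/s_pan.png")
crop(s,190,120,340,225,5,"pics/s_hold.png")
```

```text
(no output)
```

View pics/t_hold.png

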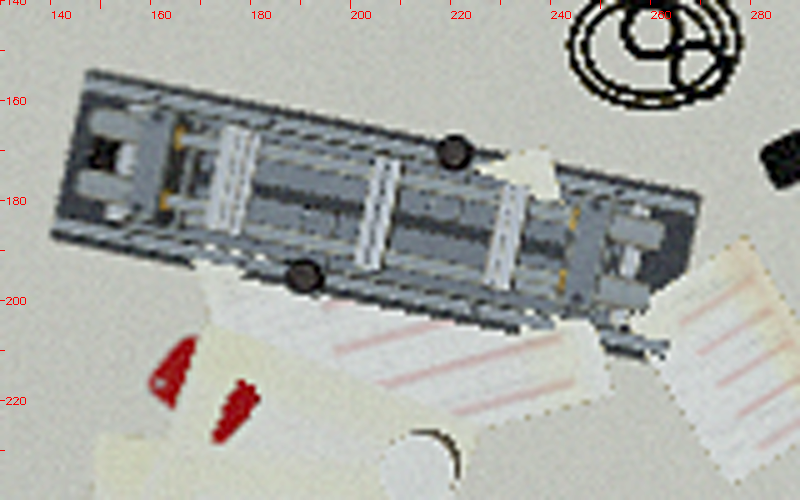

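View pics/t_pan.png

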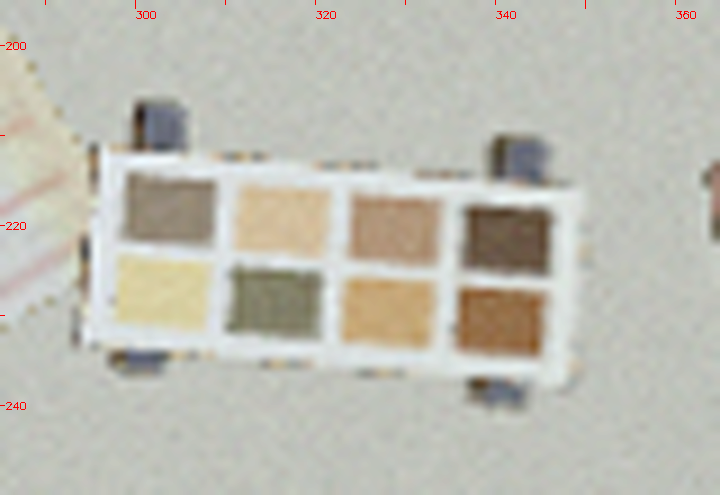

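View pics/s_hold.png

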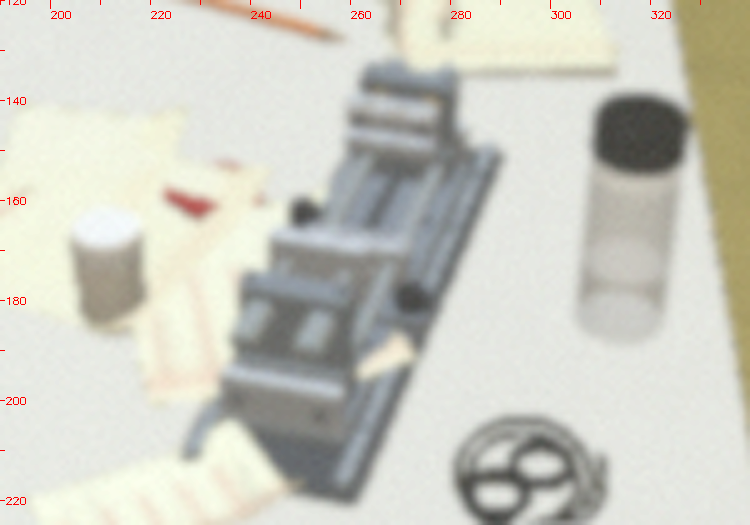

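View pics/s_pan.png

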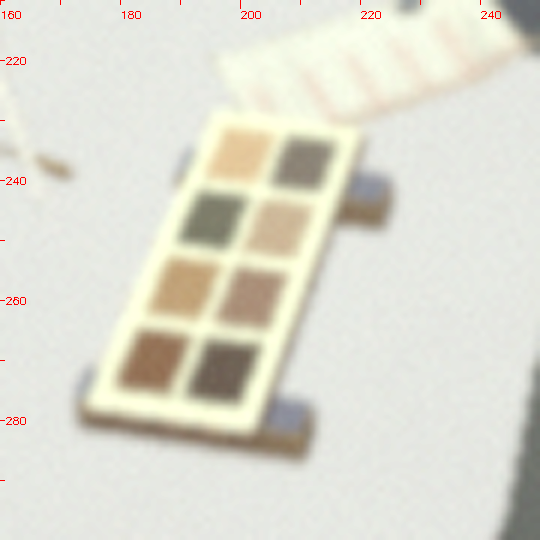

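```bash
cat > h.py <<'E'
import numpy as np, cv2
from bench import bot, eyes
from scipy.spatial.transform import Rotation as R
C={n:eyes.camera_info(n) for n in("side","top")}
def ray(n,p):
    c=C[n];d=np.array([(p[0]-c["cx"])/c["fx"],(p[1]-c["cy"])/c["fy"]]);s=d.copy()
    for _ in range(20): s=d/(1+c["k1"]*(s@s))
    T=c["camera_from_world"];Rm=T[:3,:3];o=-Rm.T@T[:3,3]
    return o,Rm.T@np.array([s[0],s[1],1])
def at(n,p,z):
    o,d=ray(n,p);return (o+d*(z-o[2])/d[2])
def proj(n,P):
    c=C[n];q=c["camera_from_world"]@np.append(P,1);s=q[:2]/q[2];s=s*(1+c["k1"]*(s@s))
    return np.array([c["fx"]*s[0]+c["cx"],c["fy"]*s[1]+c["cy"]])
E
python3 - <<'E'
from h import *
np.set_printoptions(precision=4,suppress=True)
# panel corners
k=9; tc=[(100,150),(582,187),(565,385),(85,342)]
P=np.array([at("top",(285+x/k,195+y/k),.024) for x,y in tc]);print("pan top",P, P.mean(0))
print(np.linalg.norm(P[1]-P[0]),np.linalg.norm(P[2]-P[1]),np.linalg.norm(P[3]-P[2]),np.linalg.norm(P[0]-P[3]))
d=(P[0]+P[3]-P[1]-P[2]);print("yaw of long axis(+y dir)",np.degrees(np.arctan2(d[1],d[0])))
k=6; sc=[(212,107),(366,127),(262,433),(88,403)]
P=np.array([at("side",(160+x/k,210+y/k),.024) for x,y in sc]);print("pan side",P,P.mean(0))
print(np.linalg.norm(P[1]-P[0]),np.linalg.norm(P[2]-P[1]),np.linalg.norm(P[3]-P[2]),np.linalg.norm(P[0]-P[3]))
d=(P[0]+P[1]-P[3]-P[2]);print("yaw",np.degrees(np.arctan2(d[1],d[0])))
# holder jaws top
J=dict(Lo=[(174.6,165),(171.4,185.6)],Li=[(181.4,165.6),(178,187)],Ri=[(230.6,176.4),(226.8,197)],Ro=[(235.4,177.6),(232,198)])
for a,v in J.items():
    q=np.array([at("top",p,.087) for p in v]); print(a,q[0],q[1],q.mean(0),np.linalg.norm(q[0]-q[1]))
for z in (.0,.015):
  q=np.array([at("top",p,z) for p in [(147.5,154.5),(140.5,187),(270,179),(264,201)]]);print("base",z,q,np.linalg.norm(q[0]-q[2]),np.linalg.norm(q[0]-q[1]))
print("vial",at("top",(201,120),.124),at("side",(315,183),0)); print("pot",at("top",(214,233),.058),at("side",(209,165),.058))
s=bot.state(); print(R.from_quat(s["tcp_rot"]).as_matrix())
E
```

```text
pan top [[ 0.4934 -0.0831  0.024 ]
 [ 0.4802 -0.2193  0.024 ]
 [ 0.4248 -0.213   0.024 ]
 [ 0.4399 -0.0777  0.024 ]] [ 0.4596 -0.1483  0.024 ]
0.1368656318209053 0.055812031729390865 0.1361408591360536 0.053732461176750915
yaw of long axis(+y dir) 84.03807090060059
pan side [[ 0.4422 -0.075   0.024 ]
 [ 0.4989 -0.0812  0.024 ]
 [ 0.4859 -0.2201  0.024 ]
 [ 0.4295 -0.2127  0.024 ]] [ 0.4641 -0.1473  0.024 ]
0.05702546929881414 0.13954207929618898 0.05681340719243904 0.13823679078363243
yaw 84.70783131495112
Lo [0.6088 0.2081 0.087 ] [0.5606 0.2159 0.087 ] [0.5847 0.212  0.087 ] 0.048856775712457515
Li [0.6071 0.1921 0.087 ] [0.557  0.2005 0.087 ] [0.5821 0.1963 0.087 ] 0.05076120675753949
Ri [0.5797 0.0772 0.087 ] [0.5316 0.0868 0.087 ] [0.5557 0.082  0.087 ] 0.04897395997626607
Ro [0.5767 0.0661 0.087 ] [0.5291 0.0748 0.087 ] [0.5529 0.0704 0.087 ] 0.04835209809413004
base 0.0 [[ 0.6483  0.2967  0.    ]
 [ 0.564   0.3152  0.    ]
 [ 0.5788 -0.0205  0.    ]
 [ 0.5221 -0.0038  0.    ]] 0.32471217776264655 0.08632119627666686
base 0.015 [[ 0.646   0.2924  0.015 ]
 [ 0.5631  0.3106  0.015 ]
 [ 0.5777 -0.0195  0.015 ]
 [ 0.5219 -0.0031  0.015 ]] 0.3193374517185781 0.08489238388970893
vial [0.7052 0.1403 0.124 ] [0.7152 0.1453 0.    ]
pot [0.4464 0.1207 0.058 ] [0.4414 0.1212 0.058 ]
[[-0.0009 -0.916   0.4012]
 [-0.0013  0.4012  0.916 ]
 [-1.      0.0003 -0.0016]]
```

```bash
cat > ov.py <<'E'
from h import *
import sys
cx,cy,yaw,e=map(float,sys.argv[1:5])
a=np.radians(yaw);X=np.array([np.cos(a),np.sin(a),0]);Y=np.array([-np.sin(a),np.cos(a),0])
H=lambda x,y,z:np.array([cx,cy,0])+X*x+Y*y+np.array([0,0,z])
for n,(x0,y0,x1,y1) in dict(top=(130,140,290,240),side=(190,120,340,225)).items():
    k=5;im=cv2.imread(f"pics/{n}0.png")[y0:y1,x0:x1];c=cv2.convertScaleAbs(cv2.resize(im,None,fx=k,fy=k,interpolation=cv2.INTER_CUBIC),alpha=1.5)
    def poly(pts,col):
        q=np.array([(proj(n,p)-[x0,y0]+.5)*k for p in pts]).astype(int);cv2.polylines(c,[q],True,col,1)
    poly([H(sx*.162,sy*.045,0.012) for sx,sy in((1,1),(1,-1),(-1,-1),(-1,1))],(0,0,255))
    for s in(1,-1):
        poly([H(e+s*x,y,.087) for x,y in((.0605,.025),(.0605,-.025),(.0735,-.025),(.0735,.025))],(0,255,0))
        poly([H(e+s*x,y,.085) for x,y in((.097,.025),(.097,-.025))],(255,0,255))
    cv2.imwrite(f"pics/ov_{n}_{sys.argv[5]}.png",c)
E
python3 ov.py .5696 .1478 77.5 -.006 a
```

```text
(no output)
```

View pics/ov_top_a.png

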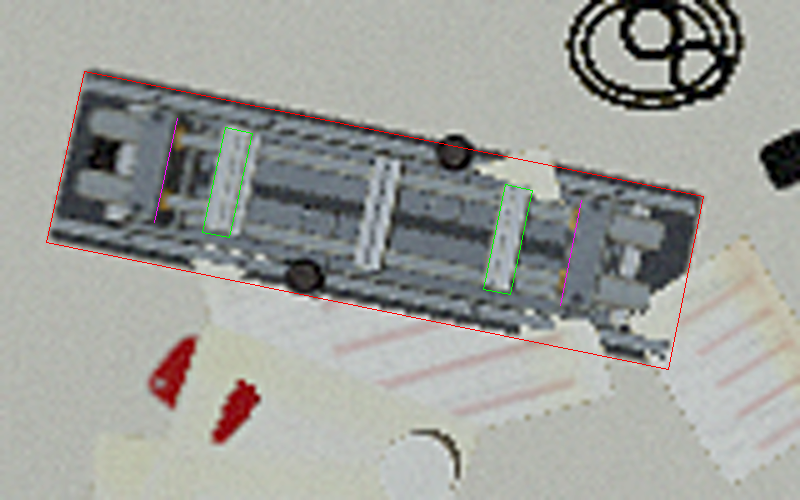

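View pics/ov_side_a.png

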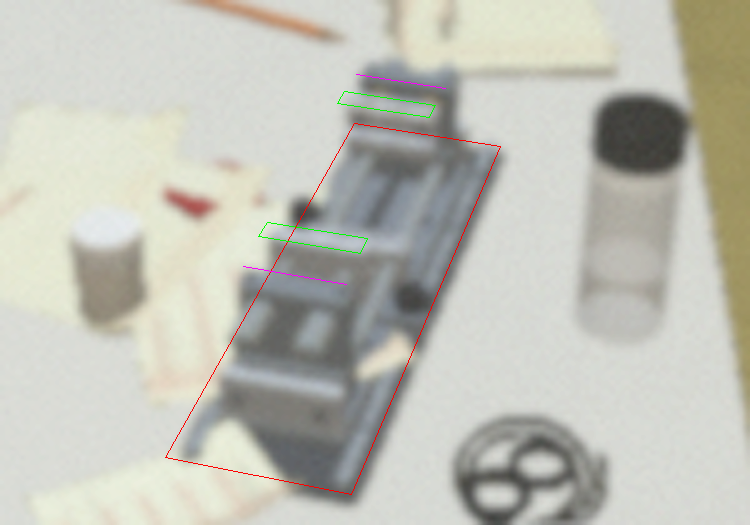

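```bash
cat >> h.py <<'E'
def Rt(yz,pitch=0):
    a=np.radians(yz);z=np.array([np.cos(a),np.sin(a),0]);x=np.array([0,0,-1.]);y=np.cross(z,x)
    return R.from_matrix(np.c_[x,y,z])*R.from_rotvec([0,0,np.radians(pitch)])
def delta(pos,rot):
    s=bot.state();r=R.from_quat(s["tcp_rot"])
    d=r.inv().apply(np.array(pos)-s["ee_pos"])*100; w=(r.inv()*rot).as_rotvec(degrees=True)
    print("d cm",d.round(2),"turn",w.round(2),"|d|",round(np.linalg.norm(d),2),np.linalg.norm(w).round(1));return d,w
def st():
    s=bot.state();r=R.from_quat(s["tcp_rot"]);m=r.as_matrix()
    print("t",round(s["clock"],2),"p",(s["ee_pos"]*1000).round(1),"F",s["contact_force"].round(2),"M",s["torque"].round(2),"gap",round(s["finger_gap"]*1000,1),"yz",np.degrees(np.arctan2(m[1,2],m[0,2])).round(2),"pitch",np.degrees(np.arctan2(m[2,1],-m[2,0])).round(2),"zz",np.degrees(m[2,2]).round(2));return s
E
python3 - <<'E'
from h import *
st()
delta((.462,-.148,.14),Rt(-5.6))
print(at("side",(120,225),0),at("top",(282,300),.1))
E
```

```text
t 0.1 p [220.4 503.4 230.6] F [0.3  0.44 0.48] M [-0.03  0.02 -0.06] gap 85.5 yz 66.35 pitch 0.02 zz -0.09
d cm [  9.12 -48.27 -49.96] turn [ 7.195e+01 -9.000e-02  4.000e-02] |d| 70.07 71.9
[ 0.26109555 -0.05390075  0.        ] [ 0.29329045 -0.03603375  0.1       ]
```

Request:
apply_moves:
  deltas:
    - {"dx": 0,"dy": -4,"dz": -4,"ax": 6,"jaw": 1}
    - {"dx": 0,"dy": -8,"dz": -8.2,"ax": 12.3,"jaw": 1}
    - {"dx": 0,"dy": -12,"dz": -12.5,"ax": 18.5,"jaw": 1}
    - {"dx": 0,"dy": -16,"dz": -16.7,"ax": 24.7,"jaw": 1}
    - {"dx": 0,"dy": -20,"dz": -20.8,"ax": 30.8,"jaw": 1}

```text
$.deltas[0]: bad value
```

```bash
python3 -c "
from h import *
st();delta((.462,-.148,.14),Rt(-5.6))"
```

```text
t 0.1 p [220.4 503.4 230.6] F [0.3  0.44 0.48] M [-0.03  0.02 -0.06] gap 85.5 yz 66.35 pitch 0.02 zz -0.09
d cm [  9.12 -48.27 -49.96] turn [ 7.195e+01 -9.000e-02  4.000e-02] |d| 70.07 71.9
```

Request:
apply_moves:
  deltas:
    - {"dx": 0,"dy": -4,"dz": -4,"ax": 6,"ay": 0,"az": 0,"jaw": 1}
    - {"dx": 0,"dy": -8,"dz": -8.2,"ax": 12.3,"ay": 0,"az": 0,"jaw": 1}
    - {"dx": 0,"dy": -12,"dz": -12.5,"ax": 18.5,"ay": 0,"az": 0,"jaw": 1}
    - {"dx": 0,"dy": -16,"dz": -16.7,"ax": 24.7,"ay": 0,"az": 0,"jaw": 1}
    - {"dx": 0,"dy": -20,"dz": -20.8,"ax": 30.8,"ay": 0,"az": 0,"jaw": 1}

```text
clock: 0.72
ee_pos: [0.3201, 0.2309, 0.2307]
tcp_rot: [-0.215, 0.674, 0.214, 0.673]
contact_force: [1.6, -0.1, 0.9]
finger_gap: 0.0853
```

```bash
python3 -c "
from h import *
st();delta((.462,-.148,.14),Rt(-5.6))"
```

```text
t 0.72 p [320.1 230.9 230.7] F [ 1.63 -0.1   0.86] M [ 0.01 -0.03 -0.02] gap 85.3 yz 35.38 pitch -0.04 zz -0.09
d cm [  9.11 -39.1  -10.36] turn [40.98 -0.07  0.07] |d| 41.46 41.0
```

Request:
apply_moves:
  deltas:
    - {"dx": 0.5,"dy": -5.5,"dz": -1.5,"ax": 6,"ay": 0,"az": 0,"jaw": 1}
    - {"dx": 1.5,"dy": -11,"dz": -3,"ax": 12,"ay": 0,"az": 0,"jaw": 1}
    - {"dx": 2.7,"dy": -16.5,"dz": -4.4,"ax": 18,"ay": 0,"az": 0,"jaw": 1}
    - {"dx": 4,"dy": -22,"dz": -5.8,"ax": 24,"ay": 0,"az": 0,"jaw": 1}
    - {"dx": 5.2,"dy": -27.5,"dz": -7.3,"ax": 30,"ay": 0,"az": 0,"jaw": 1}

```text
clock: 1.35
ee_pos: [0.42, -0.0375, 0.1785]
tcp_rot: [-0.032, 0.707, 0.031, 0.706]
contact_force: [1.2, 0.7, 0.6]
finger_gap: 0.0851
```

```bash
python3 -c "
from h import *
st();delta((.462,-.148,.10),Rt(-5.6))"
```

```text
t 1.35 p [420.  -37.5 178.5] F [1.24 0.74 0.58] M [ 0.01 -0.04 -0.04] gap 85.1 yz 5.16 pitch -0.07 zz -0.05
d cm [  7.86 -11.38   3.2 ] turn [10.76 -0.04  0.07] |d| 14.19 10.8
```

Request:
apply_moves:
  deltas:
    - {"dx": 2,"dy": -4,"dz": 1.1,"ax": 4,"ay": 0,"az": 0,"jaw": 1}
    - {"dx": 4.2,"dy": -8,"dz": 2.3,"ax": 8,"ay": 0,"az": 0,"jaw": 1}
    - {"dx": 6.5,"dy": -11.38,"dz": 3.2,"ax": 10.8,"ay": 0,"az": 0,"jaw": 1}
    - {"dx": 7.8,"dy": -11.38,"dz": 3.2,"ax": 10.8,"ay": 0,"az": 0,"jaw": 1}
    - {"dx": 7.8,"dy": -11.38,"dz": 3.2,"ax": 10.8,"ay": 0,"az": 0,"jaw": 1}

```text
clock: 1.98
ee_pos: [0.4606, -0.1469, 0.0993]
tcp_rot: [0.035, 0.708, -0.034, 0.705]
contact_force: [-0.7, 0.8, -0.5]
finger_gap: 0.0853
```

```bash
python3 -c "
from h import *
st();delta((.462,-.148,.05),Rt(-5.6));delta((.462,-.148,.001),Rt(-5.6))
for n,(x0,y0,x1,y1) in dict(top=(270,170,390,260),side=(130,190,270,300)).items():
    im=eyes.snapshot(n)[y0:y1,x0:x1,::-1];cv2.imwrite(f'pics/pg_{n}.png',cv2.convertScaleAbs(cv2.resize(im,None,fx=5,fy=5,interpolation=2),alpha=1.5))"
```

```text
t 1.98 p [ 460.6 -146.9   99.3] F [-0.75  0.79 -0.54] M [0.02 0.01 0.01] gap 85.3 yz -5.65 pitch 0.04 zz -0.24
d cm [ 4.93 -0.09  0.17] turn [-0.05 -0.24 -0.04] |d| 4.93 0.2
d cm [ 9.83 -0.1   0.19] turn [-0.05 -0.24 -0.04] |d| 9.83 0.2
```

View pics/pg_top.png

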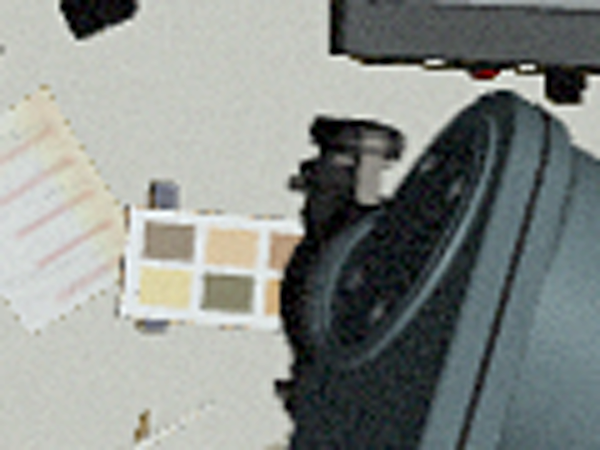

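View pics/pg_side.png

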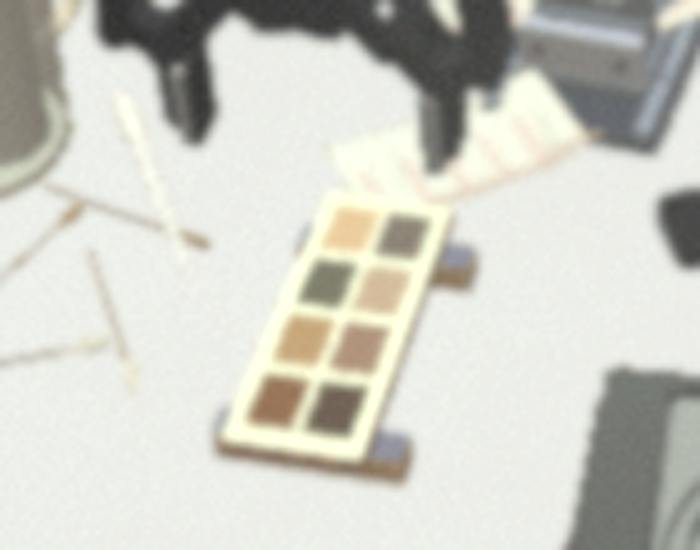

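```bash
python3 -c "
from h import *
s=bot.state();r=R.from_quat(s['tcp_rot']);p=s['ee_pos']
for d in(-.05,.05):print(proj('side',p+np.array([0,0,.013])+r.apply([0,0,d])))
print((130+197/5,190+140/5),(130+437/5,190+170/5))"
```

```text
[168.21877563 215.85666145]
[220.056805   222.08422831]
(169.4, 218.0) (217.4, 224.0)
```

Request:
apply_moves:
  deltas:
    - {"dx": 3,"dy": -0.1,"dz": 0.4,"ax": 0,"ay": -0.2,"az": 0,"jaw": 1}
    - {"dx": 6,"dy": -0.1,"dz": 0.4,"ax": 0,"ay": -0.2,"az": 0,"jaw": 1}
    - {"dx": 8.5,"dy": -0.1,"dz": 0.4,"ax": 0,"ay": -0.2,"az": 0,"jaw": 1}
    - {"dx": 9.6,"dy": -0.1,"dz": 0.4,"ax": 0,"ay": -0.2,"az": 0,"jaw": 1}
    - {"dx": 9.8,"dy": -0.1,"dz": 0.4,"ax": 0,"ay": -0.2,"az": 0,"jaw": 1}

```text
clock: 2.7
ee_pos: [0.4656, -0.148, 0.0032]
tcp_rot: [0.034, 0.705, -0.034, 0.707]
contact_force: [-0.3, 0.4, 1.0]
finger_gap: 0.0858
```

```bash
python3 -c "
from h import *
st();delta((.464,-.148,.001),Rt(-5.6))"
```

```text
t 2.7 p [ 465.6 -148.     3.2] F [-0.28  0.43  1.04] M [ 0.01 -0.05 -0.04] gap 85.8 yz -5.52 pitch -0.05 zz 0.15
d cm [ 0.22 -0.01 -0.16] turn [0.08 0.15 0.05] |d| 0.27 0.2
```

Request:
apply_moves:
  deltas:
    - {"dx": 0.2,"dy": 0,"dz": -0.1,"ax": 0,"ay": 0.1,"az": 0,"jaw": 0.6}
    - {"dx": 0.2,"dy": 0,"dz": -0.1,"ax": 0,"ay": 0.1,"az": 0,"jaw": 0.4}
    - {"dx": 0.2,"dy": 0,"dz": -0.1,"ax": 0,"ay": 0.1,"az": 0,"jaw": 0.3}
    - {"dx": 0.2,"dy": 0,"dz": -0.1,"ax": 0,"ay": 0.1,"az": 0,"jaw": -1}
    - {"dx": 0.2,"dy": 0,"dz": -0.1,"ax": 0,"ay": 0.1,"az": 0,"jaw": -1}
  squeeze: 50

```text
clock: 3.32
ee_pos: [0.4648, -0.148, 0.0021]
tcp_rot: [0.034, 0.706, -0.035, 0.707]
contact_force: [-2.1, 1.4, 8.2]
finger_gap: 0.0546
```

```bash
python3 -c "
from h import *
st();delta((.464,-.148,.001),Rt(-5.6))"
```

```text
t 3.33 p [ 464.8 -148.     2.1] F [-2.14  1.35  8.17] M [ 0.24  0.49 -0.03] gap 54.6 yz -5.53 pitch -0.07 zz 0.09
d cm [ 0.11 -0.01 -0.08] turn [0.07 0.09 0.07] |d| 0.14 0.1
```

Request:
apply_moves:
  deltas:
    - {"dx": 0,"dy": 0,"dz": 0,"ax": 0,"ay": 0,"az": 0,"jaw": -1}
    - {"dx": -0.3,"dy": 0,"dz": 0,"ax": 0,"ay": 0,"az": 0,"jaw": -1}
    - {"dx": -1,"dy": 0,"dz": 0,"ax": 0,"ay": 0,"az": 0,"jaw": -1}
    - {"dx": -2.5,"dy": 0,"dz": 0,"ax": 0,"ay": 0,"az": 0,"jaw": -1}
    - {"dx": -5,"dy": 0,"dz": 0,"ax": 0,"ay": 0,"az": 0,"jaw": -1}

```text
clock: 3.95
ee_pos: [0.4643, -0.1477, 0.0529]
tcp_rot: [0.034, 0.706, -0.034, 0.706]
contact_force: [1.1, 0.6, -1.1]
finger_gap: 0.0547
```

```bash
python3 -c "
from h import *
st();delta((.464,-.148,.15),Rt(-5.6))"
```

```text
t 3.95 p [ 464.3 -147.7   52.9] F [ 1.1   0.6  -1.06] M [-0.05 -0.04 -0.04] gap 54.7 yz -5.53 pitch -0.04 zz 0.02
d cm [-9.71 -0.03 -0.02] turn [0.07 0.02 0.04] |d| 9.71 0.1
```

Request:
apply_moves:
  deltas:
    - {"dx": -4,"dy": 0,"dz": 0,"ax": 0,"ay": 0,"az": 0,"jaw": -1}
    - {"dx": -8,"dy": 2,"dz": 0,"ax": 0,"ay": 0,"az": 0,"jaw": -1}
    - {"dx": -10,"dy": 6,"dz": 1,"ax": 0,"ay": 0,"az": 0,"jaw": -1}
    - {"dx": -10,"dy": 11,"dz": 2.5,"ax": -2,"ay": 0,"az": 0,"jaw": -1}
    - {"dx": -10,"dy": 16,"dz": 4,"ax": -4,"ay": 0,"az": 0,"jaw": -1}

```text
clock: 4.58
ee_pos: [0.5203, 0.0089, 0.1546]
tcp_rot: [0.009, 0.706, -0.01, 0.708]
contact_force: [0.7, -1.4, -1.6]
finger_gap: 0.055
```

```bash
cat >> h.py <<'E'
HC=np.array([.573,.148,0]);YZ=-12.5;OFF=.018
def tcp(mx,my,mz,pitch):   # panel mid in holder coords (m) -> TCP world
    rot=Rt(YZ,pitch);m=Rt(YZ).as_matrix();X=m[:,1];Y=-m[:,2]
    return HC+X*mx+Y*my+[0,0,mz]+rot.apply([OFF,0,0]),rot
def where():
    s=bot.state();r=R.from_quat(s["tcp_rot"]);p=s["ee_pos"]-r.apply([OFF,0,0])-HC;m=Rt(YZ).as_matrix();X=m[:,1];Y=-m[:,2]
    q=np.array([p@X,p@Y,p[2]]);a=r.as_matrix()[:,1];A=q-.07*np.array([a@X,a@Y,a[2]]);B=q+.07*np.array([a@X,a@Y,a[2]])
    F=s["contact_force"]
    print("mid",(q*1e3).round(1),"endA",(A*1e3).round(1),"endB",(B*1e3).round(1),"Fh",np.round([F@X,F@Y,F[2]],2))
E
python3 -c "
from h import *
st();delta(*tcp(.014,0,.138,11.5))"
```

```text
t 4.58 p [520.3   8.9 154.6] F [ 0.67 -1.43 -1.65] M [-0.02  0.01 -0.06] gap 55.0 yz -1.51 pitch -0.07 zz 0.17
d cm [ 3.42 15.77  5.23] turn [10.97 -0.93 11.52] |d| 16.96 15.9
```

Request:
apply_moves:
  deltas:
    - {"dx": 0,"dy": 4.5,"dz": 1.5,"ax": 3,"ay": 0,"az": 3,"jaw": -1}
    - {"dx": 0,"dy": 9,"dz": 3,"ax": 6,"ay": -0.5,"az": 6,"jaw": -1}
    - {"dx": 1,"dy": 13.5,"dz": 4.5,"ax": 9,"ay": -0.9,"az": 9,"jaw": -1}
    - {"dx": 2.4,"dy": 15.8,"dz": 5.2,"ax": 11,"ay": -0.9,"az": 11.5,"jaw": -1}
    - {"dx": 2.9,"dy": 15.8,"dz": 5.2,"ax": 11,"ay": -0.9,"az": 11.5,"jaw": -1}

```text
clock: 5.2
ee_pos: [0.5759, 0.1663, 0.1254]
tcp_rot: [0.146, 0.692, -0.006, 0.707]
contact_force: [-0.2, -0.0, -2.0]
finger_gap: 0.0545
```

```bash
python3 -c "
from h import *
st();where();delta(*tcp(.014,0,.138,11.5))
for n,(x0,y0,x1,y1) in dict(top=(130,120,290,240),side=(180,80,340,200)).items():
    im=eyes.snapshot(n)[y0:y1,x0:x1,::-1];cv2.imwrite(f'pics/hv_{n}.png',cv2.convertScaleAbs(cv2.resize(im,None,fx=5,fy=5,interpolation=2),alpha=1.5))"
```

```text
t 5.2 p [575.9 166.3 125.4] F [-0.18 -0.04 -2.04] M [-0.19  0.03 -0.07] gap 54.5 yz -12.41 pitch 11.46 zz -0.09
mid [ 14.9   1.1 143. ] endA [-53.7   1.  129.1] endB [ 83.5   1.1 156.9] Fh [-0.08  0.17 -2.04]
d cm [ 0.47 -0.19  0.11] turn [ 0.07 -0.1   0.04] |d| 0.52 0.1
```

View pics/hv_top.png

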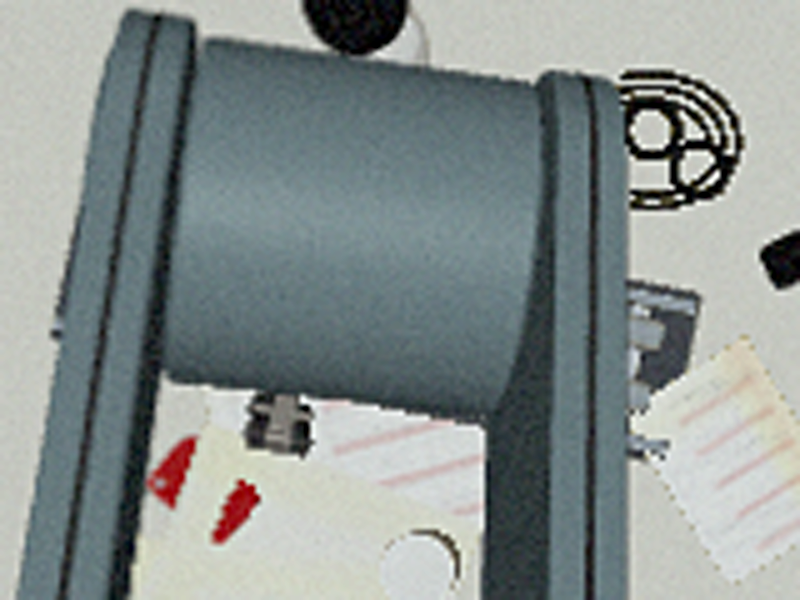

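View pics/hv_side.png

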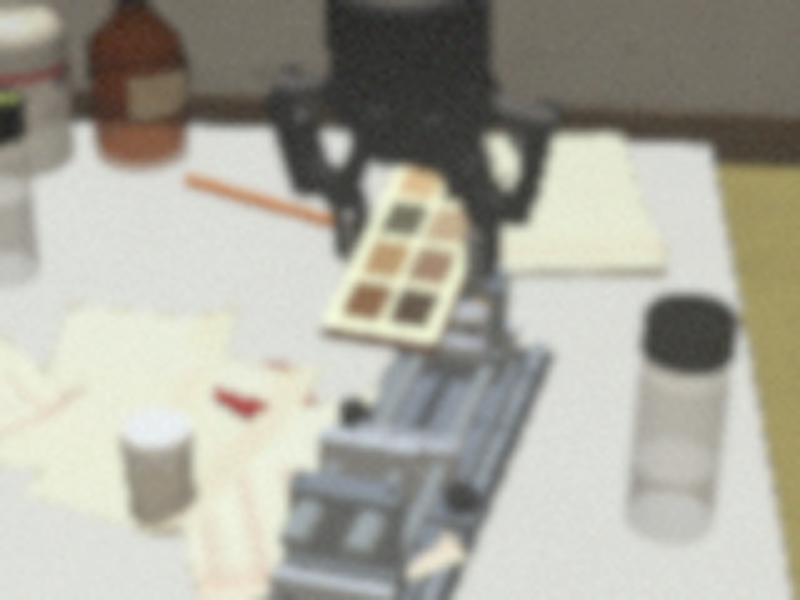

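```bash
cat >> h.py <<'E'
def panelpts():
    s=bot.state();r=R.from_quat(s["tcp_rot"]);o=s["ee_pos"]
    return {(a,b,c):o+r.apply([OFF-2*OFF+ -c*.004,a*.07,b*.028]) for a in(-1,1) for b in(-1,1) for c in(-1,1)}
def hp(x,y,z):
    m=Rt(YZ).as_matrix();return HC+m[:,1]*x-m[:,2]*y+np.array([0,0,z])
E
python3 -c "
from h import *
for k,v in panelpts().items():
  if k[2]==1: print(k,proj('side',v).round(1))
e=-.006
for s in(-1,1):
  for y in(.025,-.025):print('jaw inner top',s,y,proj('side',hp(e+s*.0605,y,.087)).round(1))
"
python3 - <<'E'
import cv2
im=cv2.imread('pics/hv_side.png');im=im[150:550,230:580];im=cv2.resize(im,None,fx=1.5,fy=1.5);cv2.imwrite('pics/hv2.png',im)
E
```

```text
(-1, -1, 1) [244.  144.7]
(-1, 1, 1) [267.1 148.4]
(1, -1, 1) [260.1 110.1]
(1, 1, 1) [281.1 113. ]
jaw inner top -1 0.025 [244.4 163.9]
jaw inner top -1 -0.025 [264.5 167.3]
jaw inner top 1 0.025 [258.3 140.2]
jaw inner top 1 -0.025 [276.6 143. ]
```

View pics/hv2.png

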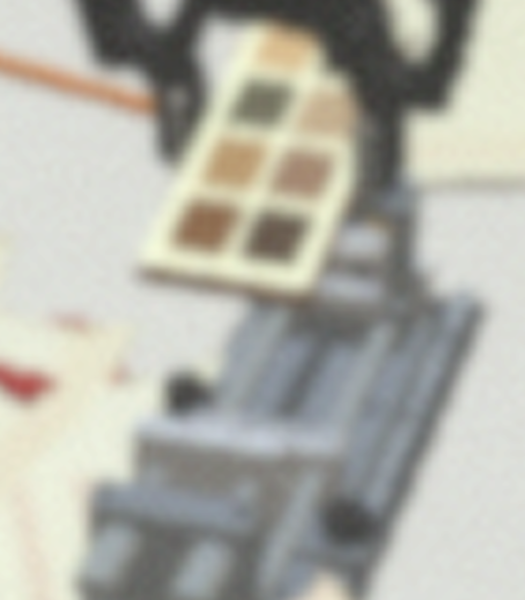

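```bash
python3 -c "
from h import *
delta(*tcp(.015,0,.105,11.5));delta(*tcp(.015,0,.089,11.5))"
```

```text
d cm [ 3.76 -0.61  0.09] turn [ 0.02 -0.08  0.1 ] |d| 3.81 0.1
d cm [ 5.33 -0.93  0.09] turn [ 0.02 -0.08  0.1 ] |d| 5.41 0.1
```

Request:
apply_moves:
  deltas:
    - {"dx": 2,"dy": -0.3,"dz": 0.1,"ax": 0,"ay": 0,"az": 0.1,"jaw": -1}
    - {"dx": 3.8,"dy": -0.6,"dz": 0.1,"ax": 0,"ay": 0,"az": 0.1,"jaw": -1}
    - {"dx": 4.8,"dy": -0.8,"dz": 0.1,"ax": 0,"ay": 0,"az": 0.1,"jaw": -1}
    - {"dx": 5.3,"dy": -0.9,"dz": 0.1,"ax": 0,"ay": 0,"az": 0.1,"jaw": -1}
    - {"dx": 5.3,"dy": -0.9,"dz": 0.1,"ax": 0,"ay": 0,"az": 0.1,"jaw": -1}

```text
clock: 5.92
ee_pos: [0.5773, 0.1661, 0.072]
tcp_rot: [0.147, 0.692, -0.006, 0.707]
contact_force: [0.7, 0.0, -0.6]
finger_gap: 0.0549
```

```bash
python3 -c "
from h import *
st();where();delta(*tcp(.005,0,.0885,11.5))
im=eyes.snapshot('side')[80:200,180:340,::-1];cv2.imwrite('pics/in_side.png',cv2.convertScaleAbs(cv2.resize(im,None,fx=5,fy=5,interpolation=2),alpha=1.5))"
```

```text
t 5.92 p [577.3 166.1  72. ] F [ 0.69  0.04 -0.64] M [-0.14  0.06 -0.06] gap 54.9 yz -12.48 pitch 11.5 zz -0.06
mid [15.  -0.3 89.6] endA [-53.6  -0.3  75.7] endB [ 83.6  -0.3 103.6] Fh [ 0.19 -0.67 -0.64]
d cm [-0.09 -1.   -0.03] turn [ 0.01 -0.07  0.  ] |d| 1.01 0.1
```

View pics/in_side.png

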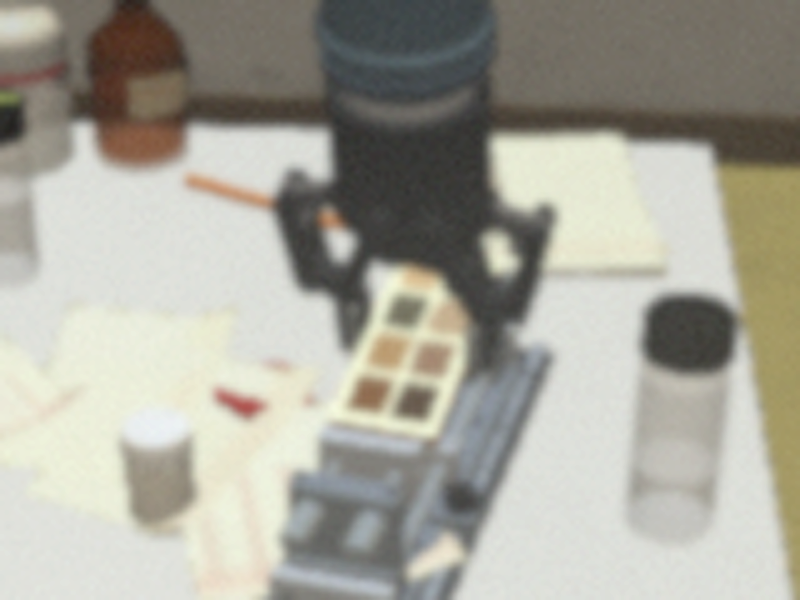

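Request:
apply_moves:
  deltas:
    - {"dx": -0.05,"dy": -0.3,"dz": -0.1,"ax": 0,"ay": 0,"az": 0,"jaw": -1}
    - {"dx": -0.1,"dy": -0.6,"dz": -0.15,"ax": 0,"ay": 0,"az": 0,"jaw": -1}
    - {"dx": -0.1,"dy": -0.9,"dz": -0.15,"ax": 0,"ay": 0,"az": 0,"jaw": -1}
    - {"dx": -0.1,"dy": -1.2,"dz": -0.15,"ax": 0,"ay": 0,"az": 0,"jaw": -1}
    - {"dx": -0.15,"dy": -1.2,"dz": -0.15,"ax": 0,"ay": 0,"az": 0,"jaw": -1}

```text
clock: 6.6
ee_pos: [0.5734, 0.1545, 0.0713]
tcp_rot: [0.147, 0.692, -0.006, 0.707]
contact_force: [0.0, 0.4, -0.9]
finger_gap: 0.0548
```

```bash
python3 -c "
from h import *
st();where();delta(*tcp(.0,.0015,.0885,11.5))"
```

```text
t 6.6 p [573.4 154.5  71.3] F [ 0.05  0.35 -0.91] M [-0.09  0.02  0.05] gap 54.8 yz -12.49 pitch 11.5 zz -0.05
mid [ 2.8  1.  88.9] endA [-65.8   1.   75. ] endB [ 71.4   1.  102.9] Fh [ 0.35  0.03 -0.91]
d cm [-0.02 -0.28 -0.04] turn [ 0.   -0.05 -0.  ] |d| 0.29 0.0
```

Request:
apply_moves:
  deltas:
    - {"dx": 0.01,"dy": -0.1,"dz": 0,"ax": 0,"ay": 0,"az": 0,"jaw": -1}
    - {"dx": 0.0,"dy": -0.2,"dz": 0,"ax": 0,"ay": 0,"az": 0,"jaw": -1}
    - {"dx": -0.02,"dy": -0.3,"dz": 0,"ax": 0,"ay": 0,"az": 0,"jaw": -1}
    - {"dx": -0.04,"dy": -0.4,"dz": 0,"ax": 0,"ay": 0,"az": 0,"jaw": -1}
    - {"dx": -0.05,"dy": -0.45,"dz": 0,"ax": 0,"ay": 0,"az": 0,"jaw": -1}

```text
clock: 7.22
ee_pos: [0.5724, 0.15, 0.0709]
tcp_rot: [0.147, 0.692, -0.006, 0.707]
contact_force: [0.2, -0.2, -0.8]
finger_gap: 0.0547
```

```bash
python3 -c "
from h import *
st();where()"
```

```text
t 7.22 p [572.4 150.   70.9] F [ 0.23 -0.15 -0.77] M [-0.11  0.05 -0.03] gap 54.7 yz -12.49 pitch 11.5 zz -0.04
mid [-1.8  1.  88.5] endA [-70.4   1.   74.6] endB [ 66.8   1.  102.5] Fh [-0.1  -0.26 -0.77]
```

Still free. Continue 4 mm.

Request:
apply_moves:
  deltas:
    - {"dx": -0.01,"dy": -0.1,"dz": 0,"ax": 0,"ay": 0,"az": 0,"jaw": -1}
    - {"dx": -0.02,"dy": -0.2,"dz": 0,"ax": 0,"ay": 0,"az": 0,"jaw": -1}
    - {"dx": -0.04,"dy": -0.3,"dz": 0,"ax": 0,"ay": 0,"az": 0,"jaw": -1}
    - {"dx": -0.06,"dy": -0.35,"dz": 0,"ax": 0,"ay": 0,"az": 0,"jaw": -1}
    - {"dx": -0.06,"dy": -0.35,"dz": 0,"ax": 0,"ay": 0,"az": 0,"jaw": -1}

```text
clock: 7.85
ee_pos: [0.5716, 0.1467, 0.0708]
tcp_rot: [0.147, 0.692, -0.006, 0.707]
contact_force: [0.2, 3.8, -1.4]
finger_gap: 0.0542
```

```bash
python3 -c "
from h import *
st();where()"
```

```text
t 7.85 p [571.6 146.7  70.8] F [ 0.2   3.8  -1.44] M [ 0.49 -0.1   0.07] gap 54.2 yz -12.49 pitch 11.52 zz -0.05
mid [-5.2  1.  88.4] endA [-73.8   1.   74.5] endB [ 63.4   1.  102.4] Fh [ 3.76  0.62 -1.44]
```

Request:
apply_moves:
  deltas:
    - {"dx": -0.02,"dy": -0.1,"dz": 0,"ax": 0,"ay": 0,"az": 0,"jaw": -1}
    - {"dx": -0.04,"dy": -0.2,"dz": 0,"ax": 0,"ay": 0,"az": 0,"jaw": -1}
    - {"dx": -0.06,"dy": -0.3,"dz": 0,"ax": 0,"ay": 0,"az": 0,"jaw": -1}
    - {"dx": -0.08,"dy": -0.4,"dz": 0,"ax": 0,"ay": 0,"az": 0,"jaw": -1}
    - {"dx": -0.08,"dy": -0.4,"dz": 0,"ax": 0,"ay": 0,"az": 0,"jaw": -1}

```text
clock: 8.48
ee_pos: [0.5708, 0.1428, 0.0709]
tcp_rot: [0.147, 0.692, -0.006, 0.707]
contact_force: [1.1, 5.6, -0.0]
finger_gap: 0.0547
```

```bash
python3 -c "
from h import *
st();where()"
```

```text
t 8.47 p [570.8 142.8  70.9] F [ 1.11  5.6  -0.04] M [ 0.72 -0.09  0.03] gap 54.7 yz -12.5 pitch 11.54 zz -0.04
mid [-9.2  1.  88.5] endA [-77.8   1.   74.5] endB [ 59.4   1.  102.5] Fh [ 5.71  0.13 -0.04]
```

Request:
apply_moves:
  deltas:
    - {"dx": -0.02,"dy": -0.1,"dz": 0,"ax": 0,"ay": 0,"az": 0,"jaw": -1}
    - {"dx": -0.04,"dy": -0.2,"dz": 0,"ax": 0,"ay": 0,"az": 0,"jaw": -1}
    - {"dx": -0.06,"dy": -0.3,"dz": 0,"ax": 0,"ay": 0,"az": 0,"jaw": -1}
    - {"dx": -0.08,"dy": -0.4,"dz": 0,"ax": 0,"ay": 0,"az": 0,"jaw": -1}
    - {"dx": -0.08,"dy": -0.4,"dz": 0,"ax": 0,"ay": 0,"az": 0,"jaw": -1}

```text
clock: 9.1
ee_pos: [0.57, 0.1392, 0.071]
tcp_rot: [0.148, 0.692, -0.006, 0.707]
contact_force: [1.5, 5.9, -1.2]
finger_gap: 0.0548
```

```bash
python3 -c "
from h import *
st();where()
im=eyes.snapshot('side')[80:200,180:340,::-1];cv2.imwrite('pics/in2_side.png',cv2.convertScaleAbs(cv2.resize(im,None,fx=5,fy=5,interpolation=2),alpha=1.5))
where()
for k,v in panelpts().items():
  if k[2]==1: print(k,((proj('side',v)-[180,80])*5).round(1))"
```

```text
t 9.1 p [570.  139.2  71. ] F [ 1.51  5.92 -1.24] M [ 0.91 -0.18  0.  ] gap 54.8 yz -12.51 pitch 11.58 zz -0.04
mid [-12.9   1.   88.6] endA [-81.4   1.   74.6] endB [ 55.7   1.  102.7] Fh [ 6.11 -0.19 -1.24]
mid [-12.8   1.   88.6] endA [-81.4   1.1  74.5] endB [ 55.7   1.  102.6] Fh [ 6.71 -0.36 -0.51]
(-1, -1, 1) [303.8 450.6]
(-1, 1, 1) [417.4 470.2]
(1, -1, 1) [384.7 266.5]
(1, 1, 1) [488.7 282. ]
```

View pics/in2_side.png

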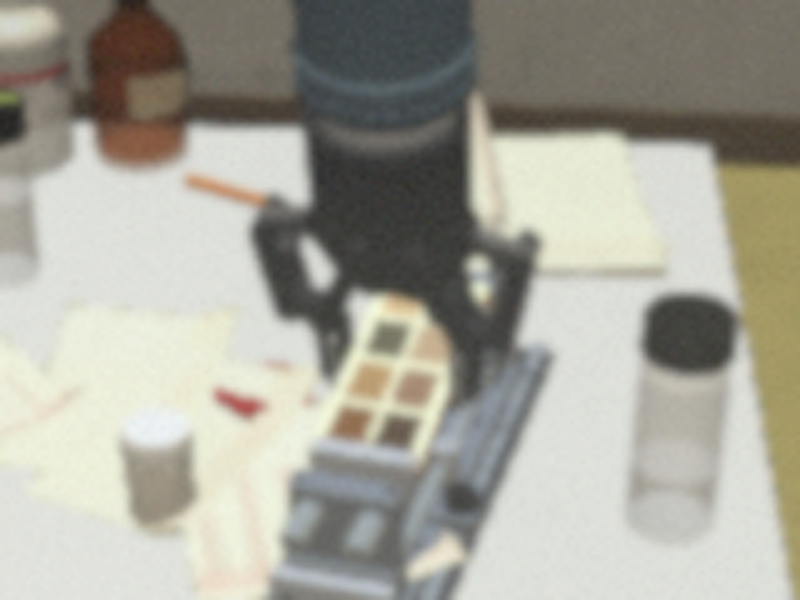

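Request:
apply_moves:
  deltas:
    - {"dx": -0.02,"dy": -0.1,"dz": 0,"ax": 0,"ay": 0,"az": 0,"jaw": -1}
    - {"dx": -0.04,"dy": -0.2,"dz": 0,"ax": 0,"ay": 0,"az": 0,"jaw": -1}
    - {"dx": -0.06,"dy": -0.3,"dz": 0,"ax": 0,"ay": 0,"az": 0,"jaw": -1}
    - {"dx": -0.08,"dy": -0.4,"dz": 0,"ax": 0,"ay": 0,"az": 0,"jaw": -1}
    - {"dx": -0.08,"dy": -0.4,"dz": 0,"ax": 0,"ay": 0,"az": 0,"jaw": -1}

```text
clock: 9.78
ee_pos: [0.5693, 0.1359, 0.0711]
tcp_rot: [0.148, 0.692, -0.005, 0.707]
contact_force: [1.7, 7.6, -0.8]
finger_gap: 0.0549
```

```bash
python3 -c "
from h import *
st();where()"
```

```text
t 9.78 p [569.3 135.9  71.1] F [ 1.66  7.63 -0.81] M [ 1.05 -0.22  0.07] gap 54.9 yz -12.52 pitch 11.65 zz -0.03
mid [-16.3   1.   88.8] endA [-84.8   1.1  74.6] endB [ 52.3   1.  102.9] Fh [ 7.81  0.03 -0.81]
```

Request:
apply_moves:
  deltas:
    - {"dx": -0.01,"dy": -0.04,"dz": 0,"ax": 0,"ay": 0,"az": 0,"jaw": -1}
    - {"dx": -0.02,"dy": -0.08,"dz": 0,"ax": 0,"ay": 0,"az": 0,"jaw": -1}
    - {"dx": -0.02,"dy": -0.12,"dz": 0,"ax": 0,"ay": 0,"az": 0,"jaw": -1}
    - {"dx": -0.03,"dy": -0.16,"dz": 0,"ax": 0,"ay": 0,"az": 0,"jaw": -1}
    - {"dx": -0.03,"dy": -0.16,"dz": 0,"ax": 0,"ay": 0,"az": 0,"jaw": -1}

```text
clock: 10.4
ee_pos: [0.5691, 0.1351, 0.0713]
tcp_rot: [0.149, 0.691, -0.005, 0.707]
contact_force: [1.3, 8.1, -0.7]
finger_gap: 0.0547
```

```bash
python3 -c "
from h import *
st();where();eyes.snapshot('top');where()"
```

```text
t 10.4 p [569.1 135.1  71.3] F [ 1.32  8.12 -0.73] M [ 1.16 -0.19  0.02] gap 54.7 yz -12.53 pitch 11.73 zz -0.02
mid [-17.1   1.   89. ] endA [-85.7   1.1  74.7] endB [ 51.4   1.  103.2] Fh [ 8.21  0.47 -0.73]
mid [-17.1   1.   88.9] endA [-85.7   1.1  74.7] endB [ 51.4   1.  103.2] Fh [ 7.54  0.64 -0.13]
```

```bash
cat >> h.py <<'E'
def endA(xw,z,p,y=.001): # wall contact x (m), end mid z, pitch
    q=np.radians(p);return tcp(xw+.004*np.sin(q)+.07*np.cos(q),y,z+.07*np.sin(q),p)
E
python3 -c "
from h import *
delta(*endA(-.0884,.0745,11));delta(*endA(-.0884,.0743,10));delta(*endA(-.0884,.074,8.5))"
```

```text
d cm [ 0.07 -0.22  0.  ] turn [-0.04 -0.02 -0.73] |d| 0.23 0.7
d cm [ 0.21 -0.27  0.  ] turn [-0.04 -0.02 -1.73] |d| 0.34 1.7
d cm [ 0.42 -0.34  0.  ] turn [-0.04 -0.02 -3.23] |d| 0.54 3.2
```

Request:
apply_moves:
  deltas:
    - {"dx": 0.03,"dy": -0.11,"dz": 0,"ax": 0,"ay": 0,"az": -0.4,"jaw": -1}
    - {"dx": 0.07,"dy": -0.22,"dz": 0,"ax": 0,"ay": 0,"az": -0.7,"jaw": -1}
    - {"dx": 0.21,"dy": -0.27,"dz": 0,"ax": 0,"ay": 0,"az": -1.7,"jaw": -1}
    - {"dx": 0.42,"dy": -0.34,"dz": 0,"ax": 0,"ay": 0,"az": -3.2,"jaw": -1}
    - {"dx": 0.42,"dy": -0.34,"dz": 0,"ax": 0,"ay": 0,"az": -3.2,"jaw": -1}

```text
clock: 11.08
ee_pos: [0.5688, 0.1339, 0.0668]
tcp_rot: [0.13, 0.695, -0.024, 0.707]
contact_force: [1.0, 8.3, 0.4]
finger_gap: 0.0546
```

```bash
python3 -c "
from h import *
st();where();eyes.snapshot('top');where()
for p in (7.5,6.5,5.5): delta(*endA(-.0884,.0738,p))
"
```

```text
t 11.07 p [568.8 133.9  66.8] F [1.02 8.33 0.37] M [ 1.13 -0.16  0.03] gap 54.6 yz -12.51 pitch 8.6 zz -0.0
mid [-17.4   1.1  84.6] endA [-86.6   1.1  74.1] endB [51.8  1.  95. ] Fh [8.35 0.81 0.37]
mid [-17.4   1.   84.6] endA [-86.7   1.1  74.1] endB [51.8  1.  95.1] Fh [8.11 0.35 0.97]
d cm [ 0.15 -0.16  0.  ] turn [-0.02  0.   -1.11] |d| 0.22 1.1
d cm [ 0.27 -0.2   0.  ] turn [-0.02  0.   -2.11] |d| 0.34 2.1
d cm [ 0.39 -0.25  0.  ] turn [-0.02  0.   -3.11] |d| 0.46 3.1
```

Request:
apply_moves:
  deltas:
    - {"dx": 0.07,"dy": -0.15,"dz": 0,"ax": 0,"ay": 0,"az": -0.5,"jaw": -1}
    - {"dx": 0.15,"dy": -0.18,"dz": 0,"ax": 0,"ay": 0,"az": -1.1,"jaw": -1}
    - {"dx": 0.21,"dy": -0.21,"dz": 0,"ax": 0,"ay": 0,"az": -1.6,"jaw": -1}
    - {"dx": 0.27,"dy": -0.23,"dz": 0,"ax": 0,"ay": 0,"az": -2.1,"jaw": -1}
    - {"dx": 0.27,"dy": -0.23,"dz": 0,"ax": 0,"ay": 0,"az": -2.1,"jaw": -1}

```text
clock: 11.75
ee_pos: [0.5687, 0.1331, 0.0641]
tcp_rot: [0.117, 0.697, -0.036, 0.706]
contact_force: [0.7, 8.8, -0.0]
finger_gap: 0.0548
```

```bash
python3 -c "
from h import *
st();where()
for p in (5.5,4.5,3.5): delta(*endA(-.0887,.0736,p))
"
```

```text
t 11.75 p [568.7 133.1  64.1] F [ 0.7   8.78 -0.03] M [ 1.17 -0.08 -0.01] gap 54.8 yz -12.51 pitch 6.6 zz 0.02
mid [-17.6   1.   82. ] endA [-87.1   1.   73.9] endB [52.  1. 90.] Fh [ 8.72  1.21 -0.03]
d cm [ 0.15 -0.16  0.  ] turn [-0.01  0.02 -1.1 ] |d| 0.22 1.1
d cm [ 0.27 -0.2   0.  ] turn [-0.01  0.02 -2.1 ] |d| 0.34 2.1
d cm [ 0.39 -0.25  0.  ] turn [-0.01  0.02 -3.1 ] |d| 0.46 3.1
```

Request:
apply_moves:
  deltas:
    - {"dx": 0.05,"dy": -0.12,"dz": 0,"ax": 0,"ay": 0,"az": -0.4,"jaw": -1}
    - {"dx": 0.1,"dy": -0.14,"dz": 0,"ax": 0,"ay": 0,"az": -0.8,"jaw": -1}
    - {"dx": 0.15,"dy": -0.16,"dz": 0,"ax": 0,"ay": 0,"az": -1.1,"jaw": -1}
    - {"dx": 0.21,"dy": -0.18,"dz": 0,"ax": 0,"ay": 0,"az": -1.6,"jaw": -1}
    - {"dx": 0.21,"dy": -0.18,"dz": 0,"ax": 0,"ay": 0,"az": -1.6,"jaw": -1}

```text
clock: 12.38
ee_pos: [0.5686, 0.1327, 0.0621]
tcp_rot: [0.108, 0.698, -0.046, 0.706]
contact_force: [1.0, 7.8, 0.8]
finger_gap: 0.055
```

```bash
python3 -c "
from h import *
st();where()
for p in (4.5,3.5,2.5): delta(*endA(-.0887,.0734,p))
"
```

```text
t 12.38 p [568.6 132.7  62.1] F [0.96 7.78 0.81] M [ 1.15 -0.08  0.03] gap 55.0 yz -12.51 pitch 5.09 zz 0.05
mid [-17.5   1.   80. ] endA [-87.2   1.   73.8] endB [52.2  1.  86.2] Fh [7.8  0.75 0.81]
d cm [ 0.1  -0.14  0.  ] turn [-0.    0.05 -0.59] |d| 0.17 0.6
d cm [ 0.23 -0.18  0.  ] turn [-0.    0.05 -1.59] |d| 0.29 1.6
d cm [ 0.35 -0.22  0.  ] turn [-0.    0.05 -2.59] |d| 0.41 2.6
```

Request:
apply_moves:
  deltas:
    - {"dx": 0.05,"dy": -0.12,"dz": 0,"ax": 0,"ay": 0,"az": -0.3,"jaw": -1}
    - {"dx": 0.1,"dy": -0.14,"dz": 0,"ax": 0,"ay": 0,"az": -0.6,"jaw": -1}
    - {"dx": 0.16,"dy": -0.16,"dz": 0,"ax": 0,"ay": 0,"az": -1.1,"jaw": -1}
    - {"dx": 0.23,"dy": -0.18,"dz": 0,"ax": 0,"ay": 0,"az": -1.6,"jaw": -1}
    - {"dx": 0.23,"dy": -0.18,"dz": 0,"ax": 0,"ay": 0,"az": -1.6,"jaw": -1}

```text
clock: 13.0
ee_pos: [0.5685, 0.1323, 0.06]
tcp_rot: [0.099, 0.7, -0.055, 0.705]
contact_force: [0.0, 8.1, 2.5]
finger_gap: 0.055
```

```bash
python3 -c "
from h import *
st();where()
for p in (2.5,1.5): delta(*endA(-.0887,.0734,p))
im=eyes.snapshot('side')[80:200,180:340,::-1];cv2.imwrite('pics/in3_side.png',cv2.convertScaleAbs(cv2.resize(im,None,fx=5,fy=5,interpolation=2),alpha=1.5))
"
```

```text
t 13.0 p [568.5 132.3  60. ] F [0.01 8.06 2.54] M [ 1.17 -0.04  0.04] gap 55.0 yz -12.5 pitch 3.58 zz 0.08
mid [-17.4   1.   77.9] endA [-87.3   1.   73.6] endB [52.4  1.  82.3] Fh [7.87 1.73 2.54]
d cm [ 0.14 -0.16 -0.  ] turn [ 0.    0.08 -1.08] |d| 0.21 1.1
d cm [ 0.26 -0.2  -0.  ] turn [ 0.    0.08 -2.08] |d| 0.33 2.1
```

View pics/in3_side.png

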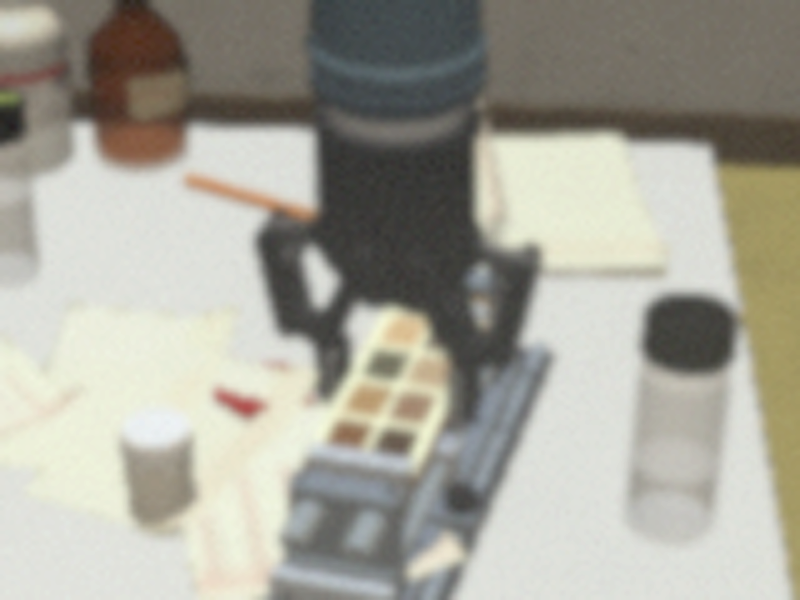

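```bash
python3 -c "
from h import *
st();where();eyes.snapshot('side');st();eyes.snapshot('side');st()"
```

```text
t 13.05 p [568.5 132.2  60. ] F [0.63 8.07 0.74] M [ 1.11 -0.03  0.01] gap 54.9 yz -12.5 pitch 3.58 zz 0.08
mid [-17.5   1.   78. ] endA [-87.3   1.   73.6] endB [52.4  1.  82.3] Fh [8.02 1.13 0.74]
t 13.1 p [568.5 132.2  60. ] F [0.43 8.62 1.29] M [ 1.11 -0.02  0.02] gap 55.1 yz -12.51 pitch 3.58 zz 0.08
t 13.15 p [568.5 132.2  60. ] F [0.19 8.46 1.32] M [ 1.19 -0.04  0.05] gap 54.9 yz -12.51 pitch 3.58 zz 0.08
```

Request:
apply_moves:
  deltas:
    - {"dx": 0.03,"dy": -0.12,"dz": 0,"ax": 0,"ay": 0,"az": -0.4,"jaw": -1}
    - {"dx": 0.07,"dy": -0.14,"dz": 0,"ax": 0,"ay": 0,"az": -0.8,"jaw": -1}
    - {"dx": 0.12,"dy": -0.16,"dz": 0,"ax": 0,"ay": 0,"az": -1.2,"jaw": -1}
    - {"dx": 0.18,"dy": -0.18,"dz": 0,"ax": 0,"ay": 0,"az": -1.6,"jaw": -1}
    - {"dx": 0.18,"dy": -0.18,"dz": 0,"ax": 0,"ay": 0,"az": -1.6,"jaw": -1}

```text
clock: 13.78
ee_pos: [0.5684, 0.1317, 0.0583]
tcp_rot: [0.09, 0.701, -0.064, 0.705]
contact_force: [0.4, 7.8, 0.4]
finger_gap: 0.0549
```

```bash
python3 -c "
from h import *
st();where();eyes.snapshot('side');st();
for p in (1,0): delta(*endA(-.0887,.0736,p))"
```

```text
t 13.78 p [568.4 131.7  58.3] F [0.38 7.77 0.43] M [ 1.19 -0.08  0.04] gap 54.9 yz -12.5 pitch 2.07 zz 0.11
mid [-17.6   1.   76.3] endA [-87.5   1.   73.8] endB [52.4  1.  78.8] Fh [7.67 1.31 0.43]
t 13.82 p [568.4 131.7  58.3] F [0.93 8.8  0.57] M [ 1.22 -0.09  0.11] gap 54.9 yz -12.51 pitch 2.08 zz 0.11
d cm [ 0.15 -0.14 -0.  ] turn [-0.01  0.11 -1.08] |d| 0.21 1.1
d cm [ 0.27 -0.19 -0.  ] turn [-0.01  0.11 -2.08] |d| 0.33 2.1
```

Request:
apply_moves:
  deltas:
    - {"dx": 0.07,"dy": -0.12,"dz": 0,"ax": 0,"ay": 0.1,"az": -0.5,"jaw": -1}
    - {"dx": 0.14,"dy": -0.14,"dz": 0,"ax": 0,"ay": 0.1,"az": -1.0,"jaw": -1}
    - {"dx": 0.2,"dy": -0.16,"dz": 0,"ax": 0,"ay": 0.1,"az": -1.5,"jaw": -1}
    - {"dx": 0.27,"dy": -0.18,"dz": 0,"ax": 0,"ay": 0.1,"az": -2.1,"jaw": -1}
    - {"dx": 0.27,"dy": -0.18,"dz": 0,"ax": 0,"ay": 0.1,"az": -2.1,"jaw": -1}

```text
clock: 14.45
ee_pos: [0.5682, 0.1312, 0.0558]
tcp_rot: [0.077, 0.703, -0.077, 0.703]
contact_force: [0.3, 8.3, 1.1]
finger_gap: 0.0545
```

```bash
python3 -c "
from h import *
st();where();eyes.snapshot('side');st();where()
for p in (0,-.2): delta(*endA(-.0887,.0736,p))"
```

```text
t 14.45 p [568.2 131.2  55.8] F [0.32 8.27 1.07] M [ 1.17 -0.02  0.05] gap 54.5 yz -12.49 pitch 0.07 zz 0.03
mid [-17.4   1.   73.8] endA [-87.4   1.   73.8] endB [52.6  1.  73.9] Fh [8.14 1.48 1.07]
t 14.5 p [568.2 131.2  55.8] F [0.33 8.7  1.29] M [ 1.21 -0.04  0.06] gap 55.0 yz -12.5 pitch 0.07 zz 0.03
mid [-17.4   1.   73.8] endA [-87.4   1.   73.7] endB [52.6  1.  73.9] Fh [8.57 1.56 1.29]
d cm [ 0.02 -0.13  0.  ] turn [ 0.    0.03 -0.07] |d| 0.13 0.1
d cm [ 0.05 -0.14  0.  ] turn [ 0.    0.03 -0.27] |d| 0.14 0.3
```

Request:
apply_moves:
  deltas:
    - {"dx": 0.02,"dy": 0,"dz": 0,"ax": 0,"ay": 0,"az": -0.1,"jaw": -1}
    - {"dx": 0.02,"dy": 0.08,"dz": 0,"ax": 0,"ay": 0,"az": -0.1,"jaw": -1}
    - {"dx": 0.02,"dy": 0.16,"dz": 0,"ax": 0,"ay": 0,"az": -0.1,"jaw": -1}
    - {"dx": 0.02,"dy": 0.24,"dz": 0,"ax": 0,"ay": 0,"az": -0.1,"jaw": -1}
    - {"dx": 0.02,"dy": 0.3,"dz": 0,"ax": 0,"ay": 0,"az": -0.1,"jaw": -1}

```text
clock: 15.12
ee_pos: [0.5691, 0.1349, 0.0559]
tcp_rot: [0.077, 0.703, -0.077, 0.703]
contact_force: [0.7, 7.3, 1.0]
finger_gap: 0.0546
```

```bash
python3 -c "
from h import *
st();where();
im=eyes.snapshot('side')[80:200,180:340,::-1];cv2.imwrite('pics/in4_side.png',cv2.convertScaleAbs(cv2.resize(im,None,fx=5,fy=5,interpolation=2),alpha=1.5))
st();where()"
```

```text
t 15.12 p [569.1 134.9  55.9] F [0.71 7.34 1.01] M [ 0.93 -0.03 -0.01] gap 54.6 yz -12.5 pitch 0.05 zz 0.06
mid [-13.6   1.   73.9] endA [-83.6   1.   73.8] endB [56.4  1.  73.9] Fh [7.32 0.9  1.01]
t 15.18 p [569.1 135.   55.9] F [-0.01  7.49  0.84] M [1.02 0.01 0.09] gap 54.7 yz -12.49 pitch 0.05 zz 0.06
mid [-13.6   1.   73.9] endA [-83.6   1.   73.8] endB [56.4  1.1 73.9] Fh [7.31 1.63 0.84]
```

View pics/in4_side.png

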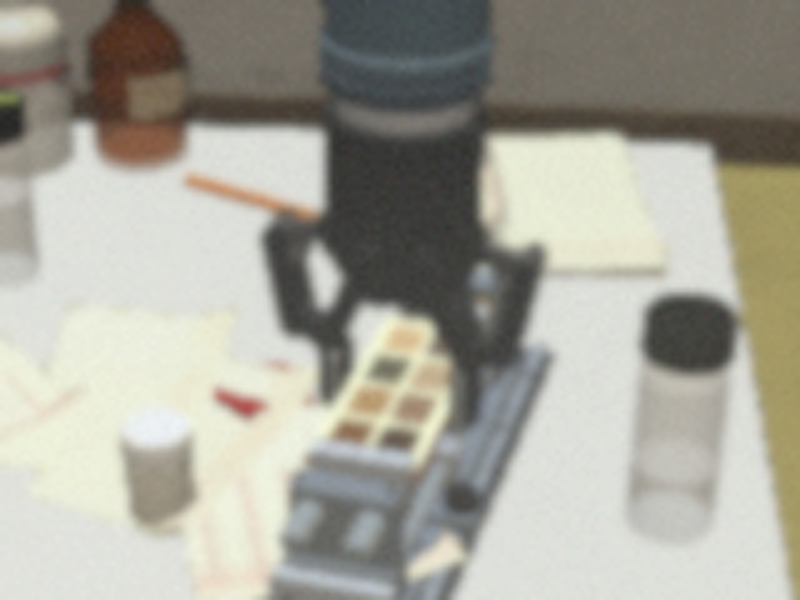

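Request:
apply_moves:
  deltas:
    - {"dx": 0.0,"dy": -0.02,"dz": 0,"ax": 0,"ay": 0,"az": 0,"jaw": -1}
    - {"dx": 0.01,"dy": 0.06,"dz": 0,"ax": 0,"ay": 0,"az": 0,"jaw": -1}
    - {"dx": 0.02,"dy": 0.14,"dz": 0,"ax": 0,"ay": 0,"az": 0,"jaw": -1}
    - {"dx": 0.03,"dy": 0.22,"dz": 0,"ax": 0,"ay": 0,"az": 0,"jaw": -1}
    - {"dx": 0.03,"dy": 0.26,"dz": 0,"ax": 0,"ay": 0,"az": 0,"jaw": -1}

```text
clock: 15.8
ee_pos: [0.5697, 0.1375, 0.0558]
tcp_rot: [0.077, 0.702, -0.077, 0.703]
contact_force: [-0.5, 3.6, 1.8]
finger_gap: 0.0552
```

```bash
python3 -c "
from h import *
st();where();eyes.snapshot('side');where()"
```

```text
t 15.8 p [569.7 137.5  55.8] F [-0.52  3.59  1.78] M [ 0.44  0.13 -0.01] gap 55.2 yz -12.49 pitch 0.04 zz 0.08
mid [-10.9   1.   73.8] endA [-80.9   1.   73.7] endB [59.1  1.  73.8] Fh [3.39 1.28 1.78]
mid [-11.    1.   73.8] endA [-81.    1.   73.7] endB [59.   1.  73.8] Fh [4.35 1.23 2.08]
```

Request:
apply_moves:
  deltas:
    - {"dx": -0.02,"dy": 0.05,"dz": 0,"ax": 0,"ay": 0,"az": 0,"jaw": -1}
    - {"dx": -0.02,"dy": 0.12,"dz": 0,"ax": 0,"ay": 0,"az": 0,"jaw": -1}
    - {"dx": -0.02,"dy": 0.2,"dz": 0,"ax": 0,"ay": 0,"az": 0,"jaw": -1}
    - {"dx": -0.02,"dy": 0.28,"dz": 0,"ax": 0,"ay": 0,"az": 0,"jaw": -1}
    - {"dx": -0.02,"dy": 0.33,"dz": 0,"ax": 0,"ay": 0,"az": 0,"jaw": -1}

```text
clock: 16.48
ee_pos: [0.5704, 0.1405, 0.0558]
tcp_rot: [0.077, 0.702, -0.077, 0.703]
contact_force: [-0.7, 0.8, -1.7]
finger_gap: 0.0551
```

```bash
python3 -c "
from h import *
st();where();eyes.snapshot('side');where();eyes.snapshot('side');where()"
```

```text
t 16.48 p [570.4 140.5  55.8] F [-0.74  0.81 -1.68] M [ 0.03  0.01 -0.  ] gap 55.1 yz -12.49 pitch 0.02 zz 0.06
mid [-7.9  1.  73.8] endA [-77.9   1.   73.8] endB [62.1  1.  73.9] Fh [ 0.63  0.9  -1.68]
mid [-7.8  1.  73.8] endA [-77.8   1.   73.8] endB [62.2  1.  73.9] Fh [ 0.74  0.66 -1.64]
mid [-7.9  1.  73.8] endA [-77.9   1.   73.8] endB [62.1  1.  73.9] Fh [ 1.45  0.01 -1.51]
```

Request:
apply_moves:
  deltas:
    - {"dx": 0,"dy": 0.05,"dz": 0,"ax": 0,"ay": 0,"az": 0,"jaw": -1}
    - {"dx": 0.02,"dy": 0.1,"dz": 0,"ax": 0,"ay": 0,"az": 0,"jaw": -1}
    - {"dx": 0.04,"dy": 0.1,"dz": 0,"ax": 0,"ay": 0,"az": 0,"jaw": -1}
    - {"dx": 0.06,"dy": 0.1,"dz": 0,"ax": 0,"ay": 0,"az": 0,"jaw": -1}
    - {"dx": 0.06,"dy": 0.1,"dz": 0,"ax": 0,"ay": 0,"az": 0,"jaw": -1}

```text
clock: 17.2
ee_pos: [0.5707, 0.1415, 0.0555]
tcp_rot: [0.077, 0.702, -0.077, 0.703]
contact_force: [-1.7, 0.6, 2.7]
finger_gap: 0.0548
```

```bash
python3 -c "
from h import *
st();where();eyes.snapshot('side');where();eyes.snapshot('side');where()"
```

```text
t 17.2 p [570.7 141.5  55.5] F [-1.74  0.56  2.69] M [-0.    0.16  0.21] gap 54.8 yz -12.48 pitch 0.03 zz 0.09
mid [-6.8  0.9 73.5] endA [-76.8   0.8  73.4] endB [63.2  0.9 73.5] Fh [0.17 1.82 2.69]
mid [-6.8  0.9 73.5] endA [-76.8   0.9  73.4] endB [63.2  0.9 73.5] Fh [0.32 2.06 2.1 ]
mid [-6.8  0.9 73.4] endA [-76.8   0.9  73.4] endB [63.2  0.9 73.5] Fh [0.16 1.33 2.95]
```

Request:
apply_moves:
  deltas:
    - {"dx": 0,"dy": 0,"dz": 0,"ax": 0,"ay": 0,"az": 0,"jaw": 0.32}
    - {"dx": 0,"dy": 0,"dz": 0,"ax": 0,"ay": 0,"az": 0,"jaw": 0.4}
    - {"dx": 0,"dy": 0,"dz": 0,"ax": 0,"ay": 0,"az": 0,"jaw": 0.5}
    - {"dx": 0,"dy": 0,"dz": 0,"ax": 0,"ay": 0,"az": 0,"jaw": 0.6}
    - {"dx": 0,"dy": 0,"dz": 0,"ax": 0,"ay": 0,"az": 0,"jaw": 0.65}

```text
clock: 17.92
ee_pos: [0.5707, 0.1415, 0.0554]
tcp_rot: [0.077, 0.702, -0.077, 0.703]
contact_force: [-0.5, -0.0, 0.1]
finger_gap: 0.0703
```

```bash
python3 -c "
from h import *
st();where()"
```

```text
t 17.93 p [570.7 141.5  55.4] F [-0.46 -0.04  0.13] M [-0.    0.02 -0.  ] gap 70.3 yz -12.49 pitch 0.03 zz 0.08
mid [-6.8  0.9 73.4] endA [-76.8   0.8  73.4] endB [63.2  0.9 73.4] Fh [-0.13  0.44  0.13]
```

Released with no contact. Retreat straight up, then look.

Request:
apply_moves:
  deltas:
    - {"dx": -1,"dy": 0,"dz": 0,"ax": 0,"ay": 0,"az": 0,"jaw": 0.65}
    - {"dx": -3,"dy": 0,"dz": 0,"ax": 0,"ay": 0,"az": 0,"jaw": 0.65}
    - {"dx": -6,"dy": 0,"dz": 0,"ax": 0,"ay": 0,"az": 0,"jaw": 0.65}
    - {"dx": -11,"dy": 0,"dz": 0,"ax": 0,"ay": 0,"az": 0,"jaw": 0.65}
    - {"dx": -16,"dy": 0,"dz": 0,"ax": 0,"ay": 0,"az": 0,"jaw": 0.65}

```text
clock: 18.55
ee_pos: [0.5702, 0.1415, 0.2175]
tcp_rot: [0.077, 0.702, -0.077, 0.704]
contact_force: [1.3, 0.9, 0.5]
finger_gap: 0.0701
```

Request:
apply_moves:
  deltas:
    - {"dx": 0,"dy": -6,"dz": 0,"ax": 0,"ay": 0,"az": 0,"jaw": 0.65}
    - {"dx": 0,"dy": -12,"dz": -1,"ax": 0,"ay": 0,"az": 0,"jaw": 0.65}
    - {"dx": 0,"dy": -18,"dz": -2,"ax": 0,"ay": 0,"az": 0,"jaw": 0.65}
    - {"dx": 0,"dy": -24,"dz": -3,"ax": 0,"ay": 0,"az": 0,"jaw": 0.65}
    - {"dx": 0,"dy": -30,"dz": -4,"ax": 0,"ay": 0,"az": 0,"jaw": 0.65}

```text
clock: 19.18
ee_pos: [0.4655, -0.1444, 0.2183]
tcp_rot: [0.077, 0.702, -0.077, 0.704]
contact_force: [-0.0, -0.2, 0.8]
finger_gap: 0.0703
```

```bash
python3 -c "
from h import *
st()
for n,(x0,y0,x1,y1) in dict(top=(130,100,290,220),side=(180,100,340,220)).items():
    im=eyes.snapshot(n)[y0:y1,x0:x1,::-1];cv2.imwrite(f'pics/fin_{n}.png',cv2.convertScaleAbs(cv2.resize(im,None,fx=5,fy=5,interpolation=2),alpha=1.5))"
```

```text
t 19.18 p [ 465.5 -144.4  218.3] F [-0.04 -0.23  0.79] M [-0.01  0.04  0.02] gap 70.3 yz -12.47 pitch -0.0 zz 0.19
```

View pics/fin_top.png

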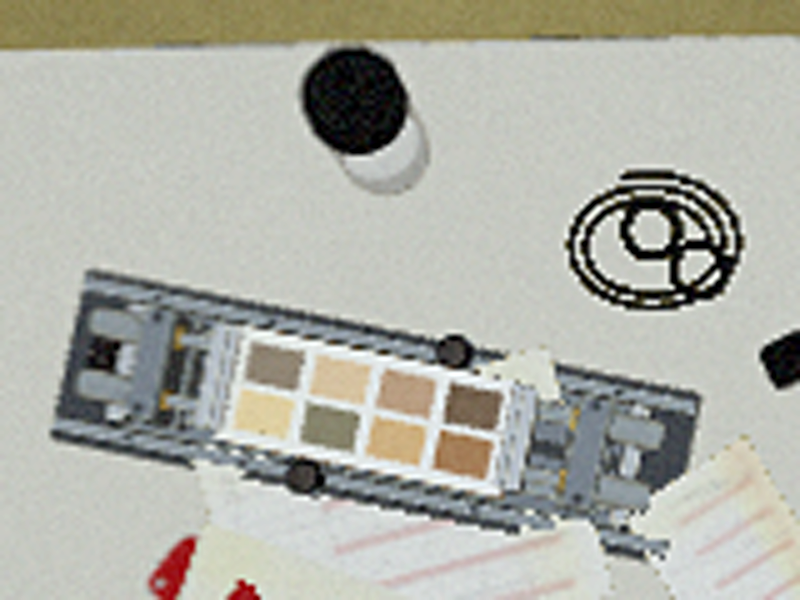

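View pics/fin_side.png

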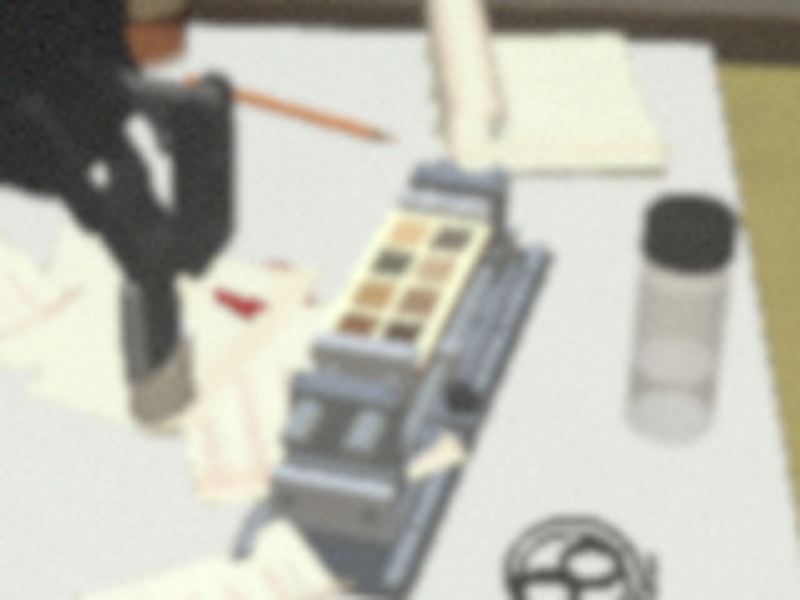

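```bash
python3 -c "
from bench import bot
print(bot.hand_in())"
```

```text
the job is handed in; nothing more can be done
None
```

The panel is mounted face up in the holder, gripped by both jaws and released, and the job was handed in at about 19 s of the 64 s allowed. The hand-in reports no verdict.

**What I did:**
- I lifted the panel by its long edges and tilted it 11.5°.
- I felt end A into jaw A's groove. The first contact put the bed offset e at about −7 mm, and the camera had suggested −6 mm.
- I pushed jaw A back about 15 mm, at roughly 8 to 9 N.
- I lowered the other end past jaw B's lip and levelled the panel.
- I eased it back about 10.5 mm until the force along x was near 0.2 N, rested it on the lower lips, and opened the fingers.

**Last checks:**
- **Grip:** After release there was no force on the tool. The last pictures show both ends under the jaws' upper lips, with the panel square to the jaws.
- **Position at release (arm readings):** The panel's middle was at about −7 mm in x, +1 mm in y and +0.4 mm in height from the seat, level within 0.1°.
- **Surroundings:** The vial is standing where it was. The pot was partly hidden in the last pictures, but the arm passed well above it and no contact was felt.

**Disagreement:** The two cameras differ by about 4 mm in world x, so I used a value between them. The height of the panel in the hand came out about 0.5 mm too high, which is the likely reason the lips were felt slightly early.

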